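# Throw the branch offcuts into the pedal bin

### The job

Throw the two sawn branch offcuts into the little steel pedal bin: open it with its pedal, pressed right down to the stop so that the lid goes over and stays standing open by itself once the pedal is let go, drop both pieces in, then tip the lid forward so that it closes again. Do not tip up or shove the bin, and leave the bonsai, the bottle, the two biscuit boxes, the cutters and the wire spool where they are.

Things in the scene. Friction and masses are not known exactly. Their poses are not given: they have to be found in the camera images.
- bin: Round steel pedal bin, 156 mm across, 207 mm high with its low domed lid shut. It stands loose on the table, 1.0 to 1.4 kg. Origin: centre of its underside, on the table. Its -x axis points to its front, where the pedal sticks out; the lid's hinge is at its back. A push of more than about 25 N down on the pedal tips the bin up over the front of its plinth.
- pedal (a joint): Pedal, hinged along the bin's y axis. 0 = up, grows (rad) as the pad goes down some 20 to 25 mm to a hard stop, to be felt for. A spring returns it. Pushing it slowly takes 5 to 10 N, with jolts up to 16 N. It lifts the lid by a push rod that only pushes: a lid that has gone past upright stays open when the pedal comes up; stopped a few mm short, the lid falls shut again.
- pedal_pad (a point): Centre of the top face of the pedal's flat black pad, 50 mm (front to back) by 70 mm (across), 108 mm in front of the bin's axis, 43 mm above the table at rest. The bin's wall rises straight up 5 mm behind the pad's inner edge: the tool must lean away from the bin (15 to 30 degrees) for the gripper's body to clear it.
- lid (a joint): Lid of the bin, hinged along the bin's y axis at its back, 80 mm behind the axis, at rim height. 0 = shut, grows as the front edge swings up and back; balances at about 1.5 rad, rests open against its stop at 1.78 rad. The hinge is damped: from short of the balance it sinks shut by itself in 1 to 4 s.
- lid_edge (a point): Front middle of the lid's rim, 160 mm from its hinge; the rim is 10 mm thick there, the lid 162 mm across and 20 mm thick at its dome. With the lid open this is its highest point, about 344 mm above the table; it leans back, away from the pedal, the dome facing backwards.
- offcut_a: Sawn branch offcut, dark bark, pale ends: 107 mm long, 28 mm thick, slightly bent in the plane in which it lies, with a short stub on one side. Lies on the table along its x axis; origin: middle of its underside, 14 mm below the wood's centre. 40 to 85 g.
- offcut_b: The other branch offcut, the same size, its stub nearer to the other end. Lies along its x axis; origin: middle of its underside.
- bonsai: Bonsai tree, 230 mm high, crown 170 mm across, in a dark glazed pot 146 by 110 mm. Origin: centre of its underside. To be left alone.
- bottle: Amber glass bottle, 62 mm across, 228 mm high, standing. Origin: centre of its underside. To be left alone.
- carton_orange: Orange biscuit box lying flat, 165 by 100 by 30 mm. Origin: centre of its underside. To be left alone.
- carton_blue: Blue biscuit box lying flat, 170 by 70 by 45 mm. Origin: centre of its underside. To be left alone.
- cutters: Steel branch cutters lying flat, 170 mm long along x, 52 mm wide, 16 mm high. Origin: under their middle. To be left alone.
- wire_spool: White spool of brown wire lying flat, 84 mm across, 32 mm high. Origin: centre of its underside. To be left alone.
- bin_mouth (a point): Centre of the bin's open mouth, in the plane of the rim, 187 mm above the table. The mouth is 143 mm across inside, the inner floor 157 mm below it.
Things that resemble listed ones, but are neither listed nor needed, are in the scene too. What is shaped like the offcut_b but pink or turquoise is not meant.

How it is judged:
By the outcome, as a careful person would: the job done as asked, in the order asked, and still so for the second after the job is handed in, with the robot touching nothing.
It also fails if it takes over 72 s, if anything falls off the work surface, if the arm or the gripper's body presses on something with over 40 N, if the wrist force passes 120 N, or if a joint passes its speed limit or range.

### The arm

A 7-joint arm with a two-finger parallel gripper is mounted at the origin on the work surface. World frame = base frame: x ahead of the robot, y to its left, z up, the work surface at z = 0. Lengths are in m, angles in rad, forces in N, time in s.
With the tool pointing down it reaches from about 0.425 to 0.925 m from the base axis. Payload 6.8 kg.
Tool frame: the origin (TCP) lies on the mounting face of the last link; the fingertips stand 173 mm ahead of it and the grasp point (between the pads) lies 155 mm ahead of it; z points along the fingers, y is the line along which they close (so a half turn about z gives the same grasp; the last joint's range is limited). The gripper opens to 85 mm and grips with 20 to 120 N. Pads are 22 mm wide; open, the fingers measure 114 mm over their backs; the gripper's body (76 mm by 85 mm) begins 54 mm behind the grasp point. The pads swing forward as they close: fully open they stand 13 mm farther back than shut.
Start: joints at [1.081, 0.477, 0.022, 1.555, -0.011, 1.109, -0.083], TCP at [0.252, -0.626, 0.405] pointing down, gripper open.
Joint ranges: [-2.96, 2.96], [-0.34, 2.1], [-1.41, 1.46], [0.24, 2.44], [-1.37, 4.51], [0.17, 1.92], [-2.96, 2.96]. Speed limits (rad/s): [2.39, 2.39, 3.14, 3.14, 3.14, 3.14, 3.14].

### API

Orientations are given as a unit quaternion [w, x, y, z].
In Python, from station import bot gives the robot as it stands. The module is installed in compiled form; this text tells all that it offers.
- The arm moves only by the shell command python3 -m pendant 'ROWS' [FORCE]. ROWS is JSON, a list of rows, each a list of 5 numbers: the finger opening in m, from 0 to 0.0854, then the shift along the tool's x, y, z in m, then the turn about the tool's z in degrees. In form: [[jaw, x, y, z, yaw], ...]. A call has 1 to 12 rows; each row shifts and turns the commanded pose from where the row before left it, along the tool's axes as they then stand; what a row does not reach is not made up. A row lasts 1/12 s, in which the tool goes at most 41.7 mm and 7.16 degrees, less where a joint would pass 70% of its speed; a pose out of reach is approached as far as the arm can. A call with a gripper value outside its range is refused whole. The fingers move at their own pace and stop on an object; FORCE is the grip in N (left out, the last holds). Time passes only in rows, so rows that do not move let the fingers close. It gives the time, the measured TCP pose, the force, the opening and the grip force at its end, in the units of the state.
- bot.get_obs(): the state, without advancing time (a new reading comes with each control period).
- bot.read_camera(name): name is "scene" or "top" or "wrist"; returns (picture, depth): 480x640x3 uint8, blue, green, red; 480x640 float32, m along the optical axis (not along the pixel's ray), 0 where there is no reading.
- bot.camera_model(name): a dict with "intrinsics" (3x3 intrinsics, pixels), "R" (3x3) and "t" (3): a world point X has camera coordinates R X + t. Camera axes: x right, y down, z forward; pixel columns grow to the right and rows downward; lengths in m; the calibration is good to about 2 mm. A picture is of the moment at which its call begins: read the wrist's pose just before it. camera_model takes no time and is no camera call; for the wrist camera it gives the pose at the moment of the call.
- bot.hand_in(): hands the job in; it is judged then, once.
Trained networks look in the newest picture that a camera, given by its name, has taken for a name from the list of things; names that differ only in an ending like _2 or _b are one class to them, and where a whole thing is asked for, a point or a joint stands for the part that bears it (a point fixed in the world has none). Each returns a list of dicts, best first, with "score" (0 to 1); they miss things now and then, are a little off and sometimes report something else, mostly with a low value. They report only what shows in the picture. A call takes as long as a camera call. They do not tell look-alikes from the thing itself.
- bot.boxes_of(name, camera): "at" ([column, row] in pixels, amid what is visible of it).
- bot.trace(name, camera): "mask" (480x640 bool, what is visible of it) and "at" ([column, row] in pixels, amid what is visible of it).
- bot.pinpoint(name, camera): "at" ([column, row] in pixels: a listed point, or the origin of a listed thing).
The state is a dict: "t": time; "q": joint angles; "joint_vel": joint speeds; "joint_torque": joint torques, N m; "eef_pos": TCP position; "tool_rot": TCP orientation; "contact_force": force on the tool from outside, world axes, zero at the start; "torque": the same for the moment, N m; "gripper_width": opening from 0.0 (shut) to 1.0 (fully open); "grasp_force": force on a finger pad.
Only numpy, scipy, OpenCV 4.12 (cv2) and the standard library are available. Lean on these libraries where they do the work, as an engineer would, in place of code of your own. Each camera call takes 0.05 s, during which the arm holds its last target. There are 200 camera calls.

## Working session

There is one attempt and no reset: what is moved stays moved. The work goes in short steps, Python scripts to look and compute and a shell command to move; the robot and the scene stay as the last step left them, time stands still between calls to the robot, and variables do not carry over. Pictures are saved under pics/ and viewed, at most 10 in all, crops included, and the job is handed in when it is done.

```bash
mkdir -p pics; cat > h.py <<'E'
import numpy as np, cv2
from station import bot
from scipy.spatial.transform import Rotation as Rn
def cam(n):
    m=bot.camera_model(n); return np.array(m["intrinsics"]),np.array(m["R"]),np.array(m["t"])
def unproj(M,u,v,d):
    K,R,t=M; p=np.linalg.inv(K)@np.array([u,v,1.])*d
    return R.T@(p-t)
def onz(M,u,v,z):
    K,R,t=M; r=R.T@np.linalg.inv(K)@np.array([u,v,1.]); c=-R.T@t
    return c+r*(z-c[2])/r[2]
def cloud(M,D,mask):
    K,R,t=M; v,u=np.nonzero(mask&(D>0)); d=D[v,u]
    p=np.linalg.inv(K)@np.vstack([u*d,v*d,d]); return (R.T@(p-t[:,None])).T
def pose():
    s=bot.get_obs(); q=s["tool_rot"]; return np.array(s["eef_pos"]),Rn.from_quat([q[1],q[2],q[3],q[0]]).as_matrix(),s
E
python3 - <<'E'
from h import *
np.set_printoptions(precision=3,suppress=True)
p,R,s=pose(); print(p,R,s["t"],s["contact_force"])
ims=[]
for c in ["scene","top"]:
    M=cam(c); im,D=bot.read_camera(c); cv2.imwrite(f"pics/{c}0.png",im)
    print(c,"cam at",-M[1].T@M[2])
    for n in ["bin","offcut_a","bonsai","bottle","carton_orange","carton_blue","cutters","wire_spool"]:
        for r in bot.trace(n,c)[:5]:
            P=cloud(M,D,r["mask"]); col=im[r["mask"]].mean(0)
            print(n,round(r["score"],2),np.array(r["at"]),"med",np.median(P,0),"z",np.percentile(P[:,2],[5,95]),"bgr",col)
    for n in ["bin","pedal_pad","lid_edge","offcut_a"]:
        for r in bot.pinpoint(n,c)[:5]: print("pt",n,round(r["score"],2),np.array(r["at"]))
E
```

```text
[ 0.251 -0.626  0.404] [[ 0.928  0.373 -0.001]
 [ 0.373 -0.928  0.002]
 [-0.    -0.002 -1.   ]] 0.0 [-0.648  0.211  0.489]
scene cam at [ 1.151 -0.427  0.721]
bin 0.76 [209.5 285. ] med [ 0.583 -0.299  0.179] z [0.022 0.207] bgr [88.264 88.796 90.362]
offcut_a 0.84 [240.7 453.4] med [ 0.787 -0.351  0.026] z [0.016 0.029] bgr [132.327 119.424 183.234]
offcut_a 0.82 [349.  191.9] med [0.311 0.156 0.023] z [0.01  0.029] bgr [115.971 131.96   57.424]
offcut_a 0.79 [372.2 313.4] med [ 0.662 -0.032  0.025] z [0.002 0.029] bgr [37.374 68.072 98.259]
offcut_a 0.77 [273.2 244.1] med [ 0.391 -0.101  0.024] z [0.012 0.029] bgr [128.157 116.296 175.762]
offcut_a 0.67 [339.9 265.2] med [ 0.524 -0.016  0.024] z [0.002 0.029] bgr [36.706 67.035 97.086]
bonsai 0.93 [453.7 215.5] med [0.593 0.203 0.14 ] z [0.029 0.224] bgr [33.579 74.502 64.814]
bottle 0.67 [433.1 319.5] med [ 0.787 -0.009  0.122] z [0.016 0.227] bgr [ 58.117  84.982 109.801]
bottle 0.53 [316.9 234. ] med [0.404 0.019 0.012] z [0.    0.017] bgr [ 79.534  95.145 109.278]
carton_orange 0.7 [343.6 390.7] med [ 0.774 -0.171  0.03 ] z [0.
[... 1849 characters left out ...]
.666  90.235]
carton_blue 0.66 [384.2 135. ] med [ 0.757 -0.161  0.03 ] z [0.019 0.033] bgr [ 47.085  95.835 131.489]
carton_blue 0.3 [183.2 222.8] med [0.563 0.206 0.173] z [0.053 0.225] bgr [26.283 68.303 58.363]
cutters 0.94 [297.7 312.6] med [0.391 0.021 0.011] z [-0.001  0.017] bgr [54.717 66.883 79.242]
wire_spool 0.96 [501.8 195. ] med [ 0.629 -0.405  0.032] z [0.028 0.036] bgr [129.703 124.584 123.282]
wire_spool 0.56 [235.3 140.9] med [0.759 0.143 0.044] z [0.022 0.048] bgr [104.638  90.625  89.952]
pt pedal_pad 0.61 [448.7 294.2]
pt lid_edge 0.67 [464.7 280.4]
pt offcut_a 0.74 [310.  254.4]
pt offcut_a 0.63 [313.1 192.9]
pt offcut_a 0.62 [467.6 129.2]
pt offcut_a 0.57 [362.6 316.3]
```

View pics/top0.png

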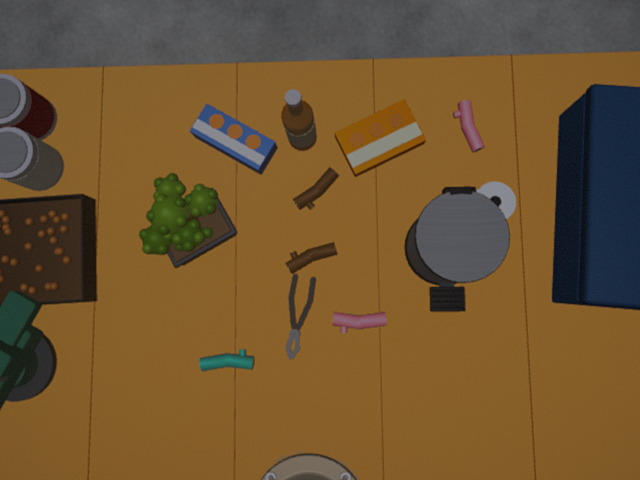

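View pics/scene0.png

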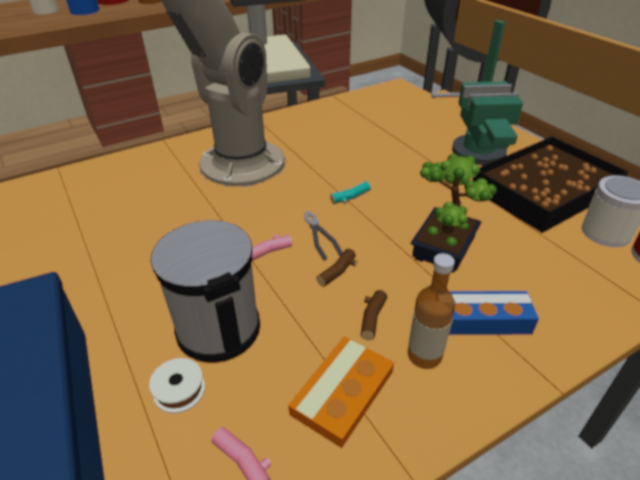

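```bash
python3 - <<'E'
from h import *
np.set_printoptions(precision=4,suppress=True)
for c in ["top","scene"]:
    M=cam(c); im,D=bot.read_camera(c)
    P=cloud(M,D,np.ones(D.shape,bool))
    near=np.hypot(P[:,0]-.525,P[:,1]+.28)<.2
    Q=P[near]
    lid=Q[(Q[:,2]>.183)]
    (x,y),r=cv2.minEnclosingCircle(np.float32(lid[:,:2])); print(c,"lid circ",x,y,r,len(lid))
    # black pad
    pd=Q[(Q[:,2]>.033)&(Q[:,2]<.052)]
    print("pad",len(pd),np.median(pd,0),np.percentile(pd,[2,98],axis=0))
    if c=="top":print(cv2.minAreaRect(np.float32(pd[:,:2])))
    for k in [(.512,-.010),(.648,-.026)]:
        s=P[(np.hypot(P[:,0]-k[0],P[:,1]-k[1])<.068)&(P[:,2]>.008)&(P[:,2]<.04)]
        (cx,cy),(w,h),a=cv2.minAreaRect(np.float32(s[:,:2])); 
        mu=s.mean(0);e=np.linalg.eigh(np.cov(s[:,:2].T))[1][:,1]
        print("off",cx,cy,w,h,a,"mean",mu,"axis deg",np.degrees(np.arctan2(e[1],e[0])),"top",np.percentile(s[:,2],95))
E
```

```text
top lid circ 0.5317866802215576 -0.2864512503147125 0.08615177869796753 7044
pad 1225 [ 0.4296 -0.2906  0.0422] [[ 0.3966 -0.4228  0.0332]
 [ 0.6488 -0.2177  0.0475]]
((0.5402849912643433, -0.3032364249229431), (0.16600443422794342, 0.30195844173431396), 61.5607795715332)
off 0.48876655101776123 -0.018932048231363297 0.08509483933448792 0.10822278261184692 11.81634521484375 mean [ 0.504  -0.0108  0.0224] axis deg 121.42254358263412 top 0.02970309493979636
off 0.6504438519477844 -0.0292300283908844 0.04154855012893677 0.10987050086259842 40.21427917480469 mean [ 0.6506 -0.0265  0.0238] axis deg 132.45511913537888 top 0.029520893218744505
scene lid circ 0.5353997945785522 -0.2841128408908844 0.08769654482603073 5820
pad 1223 [ 0.6079 -0.3627  0.0345] [[ 0.5516 -0.4253  0.0331]
 [ 0.6568 -0.232   0.0513]]
off 0.49120742082595825 -0.016989804804325104 0.08831889927387238 0.11259587854146957 12.945089340209961 mean [ 0.5147 -0.0136  0.0215] axis deg 121.8271190186011 top 0.02915530034810311
off 0.6542761325836182 -0.026669006794691086 0.04166896641254425 0.11303617060184479 40.80665969848633 mean [ 0.6616 -0.0284  0.0237] axis deg 132.23325470914185 top 0.029285791309026175
```

The top view shows the two brown offcuts at (312,256) and (317,190). The bin is at (460,237), with its black pad at (447,298) and its hinge at (459,190). The cutters lie just below the first offcut, and the scene view agrees. The tool only moves vertically here, so I'll press the pad with one finger of the fully open gripper, which reaches past the edge of the gripper body.

```bash
cat > m.py <<'E'
from h import *
np.set_printoptions(precision=4,suppress=True)
M=cam("top"); im,D=bot.read_camera("top")
P=cloud(M,D,D>0); v,u=np.nonzero(D>0); col=im[v,u].astype(int)
s=(abs(u-447)<24)&(abs(v-298)<20)&(P[:,2]>.03)&(P[:,2]<.055)&(col.max(1)<60)
r=cv2.minAreaRect(np.float32(P[s][:,:2])); print("pad",s.sum(),r,P[s].mean(0)); pad=np.array(r[0])
h=P[(abs(u-459)<25)&(abs(v-189)<6)&(P[:,2]>.15)&(col.max(1)<60)]; print("hinge",len(h),h.mean(0))
s=(np.hypot(P[:,0]-.53,P[:,1]+.286)<.1)&(P[:,2]>.188)&(col.max(1)>60)
(cx,cy),rr=cv2.minEnclosingCircle(np.float32(P[s][:,:2])); e=cv2.fitEllipse(cv2.convexHull(np.float32(P[s][:,:2])))
print("lid",cx,cy,rr,"ellipse",e)
c=np.array(e[0]); d=c-pad; print("dir",np.degrees(np.arctan2(d[1],d[0])),np.linalg.norm(d))
for rs in bot.trace("offcut_a","top"):
    if not(np.hypot(*(np.array(rs["at"])-[312,256]))<15 or np.hypot(*(np.array(rs["at"])-[317,190]))<15): continue
    Q=cloud(M,D,rs["mask"]); Q=Q[Q[:,2]>.012]; (x,y),(w,l),a=cv2.minAreaRect(np.float32(Q[:,:2]))
    ev=np.linalg.eigh(np.cov(Q[:,:2].T))[1][:,1]; ang=np.degrees(np.arctan2(ev[1],ev[0]))%180
    k=abs((Q[:,:2]-[x,y])@ev)<.012
    print("off",rs["at"],"rect",x,y,w,l,a,"axis",ang,"mid",Q[k].mean(0),"wid",np.ptp((Q[k][:,:2])@[-ev[1],ev[0]]))
p,R,s=pose(); print(s["t"],p,s["q"])
E
python3 m.py
```

```text
pad 898 ((0.4284815490245819, -0.28523197770118713), (0.06861082464456558, 0.061824627220630646), 87.81295013427734) [ 0.4233 -0.2844  0.0429]
hinge 210 [ 0.6078 -0.2836  0.1955]
lid 0.5312009453773499 -0.290473610162735 0.08582361787557602 ellipse ((0.5281728506088257, -0.2872614562511444), (0.16131183505058289, 0.16369293630123138), 80.87547302246094)
dir -1.1662451404291023 0.09971195713025285
off [312.1, 253.0] rect 0.5151799321174622 -0.012777507305145264 0.041912905871868134 0.10910113900899887 22.569746017456055 axis 110.5655536101518 mid [ 0.5134 -0.0134  0.0245] wid 0.0294471697186639
off [319.2, 192.2] rect 0.6504132747650146 -0.02904367446899414 0.03775520622730255 0.10980319231748581 42.71292495727539 axis 132.85145756961253 mid [ 0.6503 -0.0291  0.0241] wid 0.02790438332382056
1.5 [ 0.2515 -0.6264  0.4047] [ 1.0809  0.477   0.0224  1.5554 -0.0115  1.1093 -0.0831]
```

```bash
python3 -m pendant '[[0.0854,0,0,0,-6.8],[0.0854,0,0,0,-6.8],[0.0854,0,0,0,-6.8],[0.0854,0,0,0.01,-6.8],[0.0854,0,0,0.01,-6.8],[0.0854,0,0,0.01,-6.8],[0.0854,0,0,0.01,-6.8],[0.0854,0,0,0.01,-6.8],[0.0854,0,0,0.01,-6.8],[0.0854,0,0,0.01,-6.9]]' && python3 -m pendant '[[0.0854,0.034,0.012,0.005,0],[0.0854,0.034,0.012,0.005,0],[0.0854,0.034,0.012,0.005,0],[0.0854,0.034,0.012,0.005,0],[0.0854,0.034,0.012,0.005,0],[0.0854,0.034,0.012,0.005,0],[0.0854,0.034,0.012,0.005,0],[0.0854,0.034,0.012,0.005,0],[0.0854,0.034,0.012,0.005,0],[0.0854,0.034,0.012,0.005,0],[0.0854,0,0,0,0],[0.0854,0,0,0,0]]'
python3 - <<'E'
from h import *
np.set_printoptions(precision=4,suppress=True)
p,R,s=pose(); print(s["t"],p,R,s["gripper_width"],s["contact_force"],s["q"])
E
```

```text
t: 2.33
eef_pos: [0.2515, -0.6264, 0.3343]
tool_rot: [0.0, 0.705, 0.709, -0.0]
contact_force: [0.2, -0.2, -0.4]
gripper_width: 1.002
grasp_force: 0.0
t: 3.33
eef_pos: [0.3725, -0.2846, 0.2848]
tool_rot: [-0.0, 0.706, 0.709, 0.0]
contact_force: [0.1, -0.8, 1.5]
gripper_width: 0.999
grasp_force: 0.0
3.3333 [ 0.3725 -0.2846  0.2848] [[-0.0043  1.      0.0001]
 [ 1.      0.0043  0.0003]
 [ 0.0003  0.0001 -1.    ]] 0.9985254079163755 [ 0.1374 -0.7671  1.4641] [ 0.8192  0.3304 -0.3508  2.1251  0.1709  0.7123  0.3603]
```

```bash
python3 - <<'E'
from h import *
im,D=bot.read_camera("wrist"); cv2.imwrite("pics/w1.png",im); M=cam("wrist"); print(-M[1].T@M[2],M[1])
for r in bot.pinpoint("pedal_pad","wrist")[:2]: print(r["score"],r["at"],onz(M,*r["at"],.043))
P=cloud(M,D,D>0); v,u=np.nonzero(D>0); col=im[v,u]
s=(P[:,2]>.036)&(P[:,2]<.05)&(np.hypot(P[:,0]-.42,P[:,1]+.285)<.08)
if s.sum(): print(s.sum(),np.percentile(P[s],[1,50,99],axis=0))
E
```

```text
[ 0.37188634 -0.21743362  0.2554577 ] [[ 9.99998816e-01  1.41870034e-03 -5.95312235e-04]
 [ 1.52590500e-03 -9.64021872e-01  2.65818550e-01]
 [-1.96777149e-04 -2.65819144e-01 -9.64022896e-01]]
0.6 [401.4, 245.3] [ 0.41943899 -0.28233619  0.043     ]
13170 [[ 0.39641218 -0.3169168   0.03766476]
 [ 0.42506254 -0.27895343  0.04470177]
 [ 0.47283221 -0.23420179  0.04899042]]
```

View pics/w1.png

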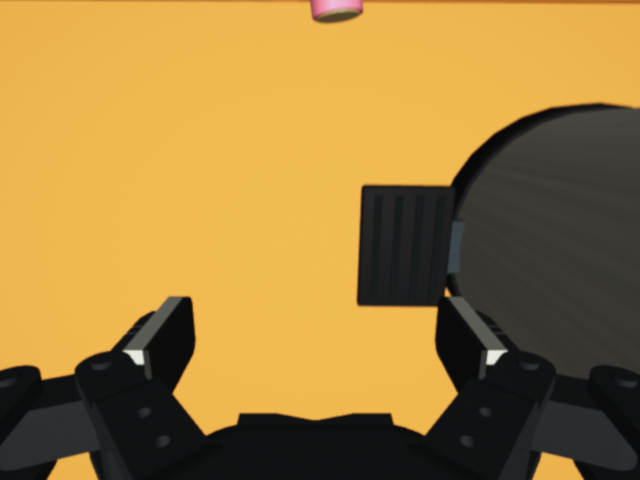

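The wrist view shows the pad at (403,245), with its centre at (0.4195, -0.2825). The right finger is in line with it and clear of the wall.

```bash
python3 -m pendant '[[0.0854,0,-0.004,0.02,0],[0.0854,0.001,-0.003,0.02,0],[0.0854,0,0,0.02,0],[0.0854,0,0,0.008,0],[0.0854,0,0,0.002,0],[0.0854,0,0,0.002,0],[0.0854,0,0,0.002,0],[0.0854,0,0,0.002,0],[0.0854,0,0,0.002,0],[0.0854,0,0,0.002,0]]'; python3 -m pendant '[[0.0854,0,0,0.002,0],[0.0854,0,0,0.002,0],[0.0854,0,0,0.002,0]]'; python3 -m pendant '[[0.0854,0,0,0.002,0],[0.0854,0,0,0.002,0],[0.0854,0,0,0.002,0]]'
```

```text
t: 4.27
eef_pos: [0.3649, -0.2857, 0.2051]
tool_rot: [0.001, 0.707, 0.707, 0.0]
contact_force: [0.9, 0.2, -0.3]
gripper_width: 1.006
grasp_force: 0.0
t: 4.52
eef_pos: [0.3642, -0.2856, 0.199]
tool_rot: [-0.0, 0.707, 0.707, -0.001]
contact_force: [-5.8, 1.1, 11.6]
gripper_width: 1.003
grasp_force: 5.6
t: 4.77
eef_pos: [0.3634, -0.2856, 0.1929]
tool_rot: [-0.001, 0.708, 0.707, -0.001]
contact_force: [-7.2, 0.9, 11.5]
gripper_width: 1.004
grasp_force: 5.8
```

```bash
python3 -m pendant '[[0.0854,0,0,0.002,0],[0.0854,0,0,0.002,0],[0.0854,0,0,0.002,0]]'; python3 -m pendant '[[0.0854,0,0,0.0015,0],[0.0854,0,0,0.0015,0]]';  python3 -m pendant '[[0.0854,0,0,0.0015,0],[0.0854,0,0,0.0005,0]]'
```

```text
t: 5.02
eef_pos: [0.363, -0.2856, 0.1867]
tool_rot: [-0.001, 0.708, 0.707, -0.001]
contact_force: [-7.3, 0.0, 10.1]
gripper_width: 1.0
grasp_force: 5.6
t: 5.18
eef_pos: [0.3629, -0.2856, 0.1836]
tool_rot: [-0.002, 0.708, 0.707, -0.001]
contact_force: [-7.4, -0.5, 8.8]
gripper_width: 0.998
grasp_force: 5.0
t: 5.35
eef_pos: [0.3628, -0.2856, 0.1814]
tool_rot: [-0.002, 0.708, 0.706, -0.001]
contact_force: [-6.4, -0.3, 5.9]
gripper_width: 1.002
grasp_force: 3.9
```

```bash
python3 -m pendant '[[0.0854,0,0,0.001,0],[0.0854,0,0,0.0005,0]]';  python3 -m pendant '[[0.0854,0,0,0.001,0],[0.0854,0,0,0,0]]'; python3 - <<'E'
from h import *
M=cam("top"); im,D=bot.read_camera("top"); P=cloud(M,D,D>0)
s=(abs(P[:,0]-.57)<.16)&(abs(P[:,1]+.285)<.05)&(P[:,2]>.22)&(P[:,0]>.46)
Q=P[s]; print(len(Q)); Q=Q[np.argsort(Q[:,2])]; print(Q[-300:].mean(0) if len(Q) else 0)
E
```

```text
t: 5.52
eef_pos: [0.3628, -0.2856, 0.18]
tool_rot: [-0.002, 0.708, 0.706, -0.001]
contact_force: [-6.4, 0.2, 6.6]
gripper_width: 1.003
grasp_force: 3.9
t: 5.68
eef_pos: [0.3628, -0.2856, 0.1789]
tool_rot: [-0.002, 0.708, 0.706, -0.001]
contact_force: [-5.6, -0.3, 5.3]
gripper_width: 1.001
grasp_force: 3.7
1419
[ 0.60622484 -0.28614706  0.34530474]
```

```bash
python3 -m pendant '[[0.0854,0,0,0.001,0],[0.0854,0,0,0,0]]';  python3 -m pendant '[[0.0854,0,0,0.001,0],[0.0854,0,0,0,0]]'
```

```text
t: 5.9
eef_pos: [0.3628, -0.2856, 0.1779]
tool_rot: [-0.002, 0.708, 0.706, -0.001]
contact_force: [-6.0, -0.8, 5.4]
gripper_width: 0.997
grasp_force: 3.7
t: 6.07
eef_pos: [0.3628, -0.2856, 0.177]
tool_rot: [-0.002, 0.708, 0.706, -0.001]
contact_force: [-6.6, 0.3, 7.3]
gripper_width: 1.003
grasp_force: 4.4
```

```bash
python3 -m pendant '[[0.0854,0,0,0.0007,0],[0.0854,0,0,0,0]]';  python3 -m pendant '[[0.0854,0,0,0.0007,0],[0.0854,0,0,0,0]]'; python3 - <<'E'
from h import *
M=cam("top"); im,D=bot.read_camera("top"); P=cloud(M,D,D>0)
s=(abs(P[:,0]-.57)<.16)&(abs(P[:,1]+.285)<.05)&(P[:,2]>.22)&(P[:,0]>.46)
Q=P[s]; print(len(Q)); Q=Q[np.argsort(Q[:,2])]; print(Q[-300:].mean(0) if len(Q) else 0)
E
```

```text
t: 6.23
eef_pos: [0.3629, -0.2856, 0.1766]
tool_rot: [-0.002, 0.708, 0.707, -0.001]
contact_force: [-7.8, 1.2, 13.1]
gripper_width: 0.998
grasp_force: 7.4
t: 6.4
eef_pos: [0.3629, -0.2856, 0.1762]
tool_rot: [-0.001, 0.708, 0.707, -0.001]
contact_force: [-10.4, 2.0, 18.9]
gripper_width: 0.999
grasp_force: 10.3
2520
[ 0.64268116 -0.28600437  0.34094871]
```

Hard stop felt at 19 N, and the lid edge is at x=0.643, so it is over. I'll let the pedal up gently and head for the nearer offcut.

```bash
python3 -m pendant '[[0.0854,0,0,-0.003,0],[0.0854,0,0,-0.004,0],[0.0854,0,0,-0.006,0],[0.0854,0,0,-0.006,0],[0.0854,0,0,-0.006,0],[0.0854,0,0,-0.01,0],[0.0854,0,0,-0.02,0],[0.0854,0,0,-0.03,0],[0.0854,0.035,0,-0.02,0],[0.0854,0.035,0,0,0],[0.0854,0.035,0,0,0],[0.08,0.035,0.01,0,0]]'; python3 -m pendant '[[0.06,0.035,0.03,0,0],[0.055,0.034,0.03,0,0],[0.055,0.034,0.03,0,0],[0.055,0.03,0.03,0,0],[0.055,0,0.02,0,-6.9],[0.055,0,0,0,-6.9],[0.055,0,0,0,-6.8],[0.055,0,0,0,0]]'
python3 - <<'E'
from h import *
np.set_printoptions(precision=4,suppress=True)
M=cam("top"); im,D=bot.read_camera("top"); P=cloud(M,D,D>0)
s=(abs(P[:,0]-.57)<.16)&(abs(P[:,1]+.285)<.05)&(P[:,2]>.22)&(P[:,0]>.46)
Q=P[s]; Q=Q[np.argsort(Q[:,2])]; print("lid",Q[-300:].mean(0))
p,R,_=pose(); print(p,R[:,1]); M=cam("wrist"); im,D=bot.read_camera("wrist"); cv2.imwrite("pics/w2.png",im)
for rs in bot.trace("offcut_a","wrist"):
    Q=cloud(M,D,rs["mask"]); Q=Q[(Q[:,2]>.012)&(Q[:,2]<.05)]
    if len(Q)<50: continue
    (x,y),wl,a=cv2.minAreaRect(np.float32(Q[:,:2]))
    ev=np.linalg.eigh(np.cov(Q[:,:2].T))[1][:,1]; ang=np.degrees(np.arctan2(ev[1],ev[0]))%180
    k=abs((Q[:,:2]-[x,y])@ev)<.012; n=[-ev[1],ev[0]]; m=Q[k]
    print("off",rs["score"],rs["at"],im[rs["mask"]].mean(0),"rect",x,y,wl,"axis",ang,"mid",m.mean(0),"top",m[:,2].max())
    t=(p-[x,y,0]); 
E
```

```text
t: 7.45
eef_pos: [0.3735, -0.1441, 0.2817]
tool_rot: [0.001, 0.708, 0.706, -0.0]
contact_force: [1.3, 0.0, -0.4]
gripper_width: 0.938
grasp_force: 0.0
t: 8.12
eef_pos: [0.507, -0.0212, 0.2812]
tool_rot: [0.0, 0.567, 0.824, 0.001]
contact_force: [-0.2, 0.1, 0.1]
gripper_width: 0.643
grasp_force: 0.0
lid [ 0.643  -0.2866  0.341 ]
[ 0.5067 -0.0216  0.2812] [0.9368 0.3499 0.0008]
off 0.96 [76.6, 277.5] [155.1525 137.2944 214.8023] rect 0.3762276768684387 -0.10526134073734283 (0.11004184931516647, 0.04135255888104439) axis 89.68650032607759 mid [ 0.382  -0.1052  0.0259] top 0.030964098541120005
off 0.86 [521.9, 289.5] [28.5144 54.8079 84.0376] rect 0.6443501710891724 -0.016345351934432983 (0.04193861410021782, 0.08853736519813538) axis 129.7891931687724 mid [ 0.6436 -0.0169  0.0256] top 0.0307692799718875
off 0.72 [331.2, 216.6] [30.5615 58.4191 91.2555] rect 0.5169733166694641 -0.008279167115688324 (0.0419900007545948, 0.11047863960266113) axis 110.41250567088095 mid [ 0.5155 -0.0087  0.0264] top 0.0313047853569605
```

View pics/w2.png

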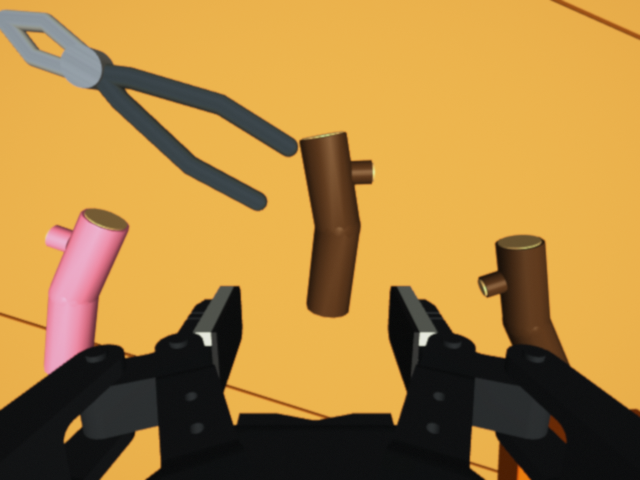

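The wrist view has the offcut's middle at (333,225), with the cutters' handle ends at (260,202) and (292,147). I'll grip 14 mm towards the free lower end with narrow jaws, to stay clear of the cutters.

```bash
python3 -m pendant '[[0.046,-0.0064,0.0129,0.01,0],[0.046,0,0,0.02,0],[0.046,0,0,0.02,0],[0.046,0,0,0.02,0],[0.046,0,0,0.018,0],[0.046,0,0,0.01,0],[0.046,0,0,0.008,0],[0.046,0,0,0,0],[0.015,0,0,0,0],[0.0,0,0,0,0],[0.0,0,0,0,0],[0.0,0,0,0,0]]' 35; python3 -m pendant '[[0,0,0,0,0],[0,0,0,0,0],[0,0,0,-0.01,0],[0,0,0,-0.02,0],[0,0,0,-0.03,0],[0,0,0,-0.04,0],[0,0,0,-0.04,0],[0,0,0,-0.04,0]]'
```

```text
t: 9.27
eef_pos: [0.5213, -0.0234, 0.1757]
tool_rot: [0.001, 0.57, 0.822, 0.0]
contact_force: [0.9, 0.2, 2.9]
gripper_width: 0.321
grasp_force: 33.2
t: 9.93
eef_pos: [0.5201, -0.0233, 0.3569]
tool_rot: [-0.0, 0.569, 0.822, -0.0]
contact_force: [1.2, -0.4, -1.1]
gripper_width: 0.319
grasp_force: 33.2
```

```bash
python3 -m pendant '[[0,0,0,-0.02,6.8],[0,0,0,-0.02,6.8],[0,0,0,-0.01,6.9],[0,-0.035,0.001,0,0],[0,-0.035,0.001,0,0],[0,-0.035,0.001,0,0],[0,-0.035,0.001,0,0],[0,-0.035,0,0,0],[0,-0.035,0,0,0],[0,-0.035,0,0,0],[0,-0.033,0,0,0],[0,0,0,0,0]]'
python3 - <<'E'
from h import *
np.set_printoptions(precision=4,suppress=True)
p,R,s=pose(); print(p,R[:,1],s["gripper_width"]); im,D=bot.read_camera("wrist"); cv2.imwrite("pics/w3.png",im)
M=cam("wrist");P=cloud(M,D,D>0); Q=P[(P[:,2]>.22)&(P[:,2]<.29)&(np.hypot(P[:,0]-p[0],P[:,1]-p[1])<.09)]
print(np.percentile(Q,[1,50,99],axis=0))
E
```

```text
t: 10.93
eef_pos: [0.5228, -0.3094, 0.4048]
tool_rot: [0.001, 0.71, 0.704, -0.002]
contact_force: [0.1, -1.1, -1.2]
gripper_width: 0.317
grasp_force: 33.3
[ 0.5228 -0.3094  0.4048] [ 1.     -0.0087 -0.0011] 0.31746129171368287
[[ 0.4792 -0.3339  0.2434]
 [ 0.5216 -0.2926  0.2575]
 [ 0.5675 -0.2377  0.2898]]
```

View pics/w3.png

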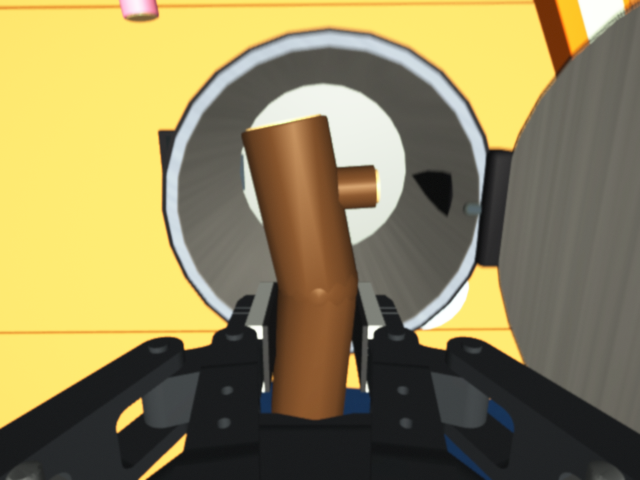

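The wrist view shows the offcut centred over the open mouth (ring centre about (325,195)), with the lid at the right. I'll lower it slightly and let go.

```bash
python3 -m pendant '[[0,0.007,0.004,0.02,0],[0,0,0,0.025,0],[0,0,0,0.02,0],[0,0,0,0.005,0],[0,0,0,0,0],[0.05,0,0,0,0],[0.05,0,0,0,0],[0.05,0,0,0,0],[0.05,0,0,-0.02,0],[0.05,0,0,-0.03,0],[0.05,0,0,-0.03,0],[0.05,0,0,-0.01,0]]'
python3 - <<'E'
from h import *
np.set_printoptions(precision=4,suppress=True)
p,R,s=pose(); print(p,R[:,1],s["gripper_width"]); im,D=bot.read_camera("wrist"); cv2.imwrite("pics/w4.png",im)
E
```

```text
t: 11.98
eef_pos: [0.5303, -0.2945, 0.4307]
tool_rot: [0.004, 0.707, 0.708, 0.001]
contact_force: [0.8, -0.1, 0.1]
gripper_width: 0.587
grasp_force: 0.0
[ 0.5303 -0.2945  0.4307] [1.     0.0012 0.0075] 0.5870726808575668
```

View pics/w4.png

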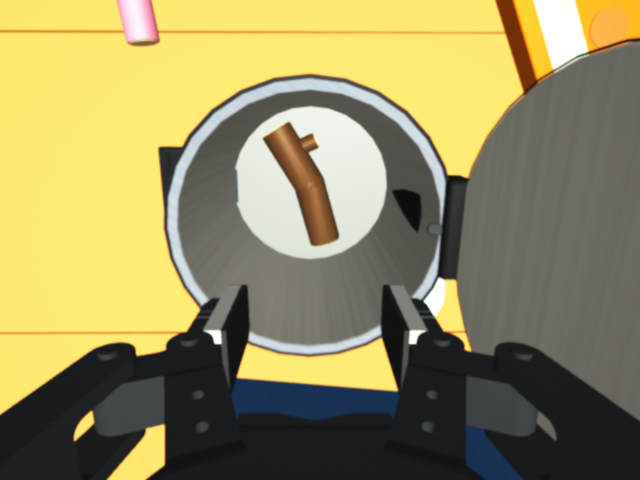

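The first piece lies inside at (305,185). On to the second.

```bash
python3 -m pendant '[[0.055,0.038,0,0,0],[0.055,0.038,0,0,0],[0.055,0.038,0,0,0],[0.055,0.038,0,0,0],[0.055,0.038,0,-0.01,0],[0.055,0.03,0.02,0,0],[0.055,0.025,0.025,0,0],[0.055,0.015,0.03,0,0],[0.055,0,0.03,0.01,0],[0.055,0,0.005,0.01,-7.1],[0.055,0,0,0.01,-7.1],[0.055,0,0,0.01,-7.1]]';python3 -m pendant '[[0.055,0,0,0.03,-7.1],[0.055,0,0,0.03,-7.1],[0.055,0,0,0.03,-7.1],[0.055,0,0,0,0],[0.055,0,0,0,0]]'
python3 - <<'E'
from h import *
np.set_printoptions(precision=4,suppress=True)
p,R,_=pose(); print(p,R[:,1]); M=cam("wrist"); im,D=bot.read_camera("wrist"); cv2.imwrite("pics/w5.png",im)
for rs in bot.trace("offcut_a","wrist"):
    Q=cloud(M,D,rs["mask"]); Q=Q[(Q[:,2]>.012)&(Q[:,2]<.05)]
    if len(Q)<50: continue
    (x,y),wl,a=cv2.minAreaRect(np.float32(Q[:,:2]))
    ev=np.linalg.eigh(np.cov(Q[:,:2].T))[1][:,1]; ang=np.degrees(np.arctan2(ev[1],ev[0]))%180
    k=abs((Q[:,:2]-[x,y])@ev)<.012; m=Q[k]
    g=R.T@(np.r_[m.mean(0)[:2],p[2]]-p)
    print("off",rs["score"],rs["at"],"rect",x,y,wl,"axis",ang,"mid",m.mean(0),"top",m[:,2].max(),"tool shift",g)
E
```

```text
t: 13.03
eef_pos: [0.6393, -0.0339, 0.3937]
tool_rot: [-0.0, 0.561, 0.828, 0.0]
contact_force: [-0.2, 0.0, 0.1]
gripper_width: 0.639
grasp_force: 0.0
t: 13.45
eef_pos: [0.6382, -0.0346, 0.3035]
tool_rot: [-0.002, 0.403, 0.915, -0.0]
contact_force: [0.1, 0.4, 0.9]
gripper_width: 0.645
grasp_force: 0.0
[ 0.6382 -0.0346  0.3035] [ 0.7377  0.6751 -0.0023]
off 0.91 [343.3, 228.8] rect 0.6523950695991516 -0.024268362671136856 (0.04112789034843445, 0.1102607473731041) axis 132.5364301749291 mid [ 0.6527 -0.0237  0.0264] top 0.03095061193065105 tool shift [-0.0018  0.018  -0.    ]
```

View pics/w5.png

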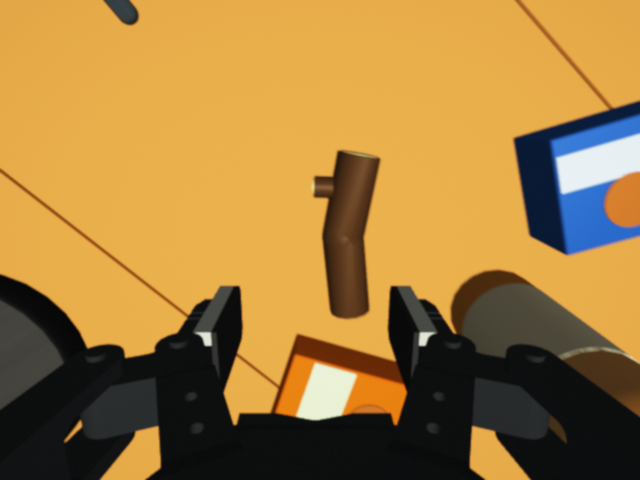

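The second offcut is at (343,230). The bottle at right and the orange box below are clear of the fingers.

```bash
python3 -m pendant '[[0.05,0,0.0158,0.015,0],[0.05,0,0,0.025,0],[0.05,0,0,0.025,0],[0.05,0,0,0.025,0],[0.05,0,0,0.018,0],[0.05,0,0,0.012,0],[0.05,0,0,0.008,0],[0.05,0,0,0,0],[0.015,0,0,0,0],[0.0,0,0,0,0],[0.0,0,0,0,0],[0.0,0,0,0,0]]' 35; python3 -m pendant '[[0,0,0,0,0],[0,0,0,0,0],[0,0,0,-0.01,0],[0,0,0,-0.02,0],[0,0,0,-0.03,0],[0,0,0,-0.04,0],[0,0,0,-0.04,0],[0,0,0,-0.04,0],[0,0,0,-0.04,0],[0,0,0,-0.02,0],[0,0,0,0,0]]'
```

```text
t: 14.55
eef_pos: [0.6513, -0.0233, 0.1786]
tool_rot: [0.001, 0.401, 0.916, 0.001]
contact_force: [-1.7, -0.6, 6.1]
gripper_width: 0.322
grasp_force: 33.3
t: 15.47
eef_pos: [0.6514, -0.0228, 0.4241]
tool_rot: [0.005, 0.401, 0.916, 0.002]
contact_force: [0.4, 0.4, -0.5]
gripper_width: 0.323
grasp_force: 33.4
```

```bash
python3 -m pendant '[[0,0,0,0,7.1],[0,0,0,0,7.1],[0,0,0,0,7.1],[0,0,0,0,7.1],[0,0,0,0,7.1],[0,0,0,0,7],[0,0,-0.03,0,0],[0,0,-0.035,0,0],[0,0,-0.03,0,0],[0,-0.02,-0.02,0,0],[0,-0.03,-0.01,0,0],[0,-0.035,0,0,0]]' && python3 -m pendant '[[0,-0.035,0,0,0],[0,-0.035,0,0,0],[0,-0.035,0,0,0],[0,-0.035,0,0,0],[0,-0.033,0,0,0],[0,0,0,0,0],[0,0,0,0,0]]'
python3 - <<'E'
from h import *
np.set_printoptions(precision=4,suppress=True)
p,R,s=pose(); print(p,R[:,1],s["gripper_width"]); im,D=bot.read_camera("wrist"); cv2.imwrite("pics/w6.png",im)
M=cam("wrist");P=cloud(M,D,D>0); Q=P[(P[:,2]>.24)&(P[:,2]<.31)&(np.hypot(P[:,0]-p[0],P[:,1]-p[1])<.09)]
print(np.percentile(Q,[1,50,99],axis=0))
E
```

```text
t: 16.47
eef_pos: [0.5231, -0.1077, 0.4167]
tool_rot: [-0.001, 0.705, 0.71, -0.001]
contact_force: [0.8, -0.8, -1.8]
gripper_width: 0.317
grasp_force: 33.6
t: 17.05
eef_pos: [0.5251, -0.2843, 0.4159]
tool_rot: [-0.001, 0.708, 0.707, -0.0]
contact_force: [-0.3, 0.6, -0.3]
gripper_width: 0.323
grasp_force: 33.6
[ 0.5251 -0.2843  0.4159] [ 1.     -0.0016 -0.0017] 0.3231885095366127
[[ 0.478  -0.3122  0.2523]
 [ 0.5266 -0.2701  0.2713]
 [ 0.573  -0.2295  0.3095]]
```

View pics/w6.png

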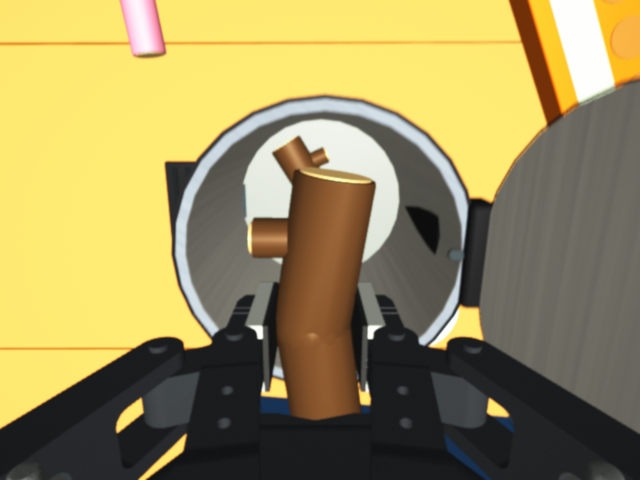

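```bash
python3 -m pendant '[[0,-0.002,0.002,0.02,0],[0,0,0,0.025,0],[0,0,0,0.025,0],[0,0,0,0.01,0],[0,0,0,0,0],[0.05,0,0,0,0],[0.05,0,0,0,0],[0.05,0,0,0,0],[0.05,0,0,-0.02,0],[0.05,0,0,-0.03,0],[0.05,0,0,-0.03,0],[0.05,0,0,-0.01,0]]'
python3 - <<'E'
from h import *
np.set_printoptions(precision=4,suppress=True)
im,D=bot.read_camera("wrist"); cv2.imwrite("pics/w7.png",im)
M=cam("top"); im,D=bot.read_camera("top"); P=cloud(M,D,D>0)
s=(abs(P[:,1]+.285)<.03)&(P[:,2]>.3)&(P[:,2]<.36)&(P[:,0]>.6)&(P[:,0]<.7)
Q=P[s]; print(len(Q),np.percentile(Q,[5,50,95],axis=0))
p,R,s=pose(); print(p,s["t"])
E
```

```text
t: 18.1
eef_pos: [0.5294, -0.284, 0.433]
tool_rot: [0.004, 0.706, 0.708, 0.001]
contact_force: [0.9, 0.1, 0.3]
gripper_width: 0.588
grasp_force: 0.0
731 [[ 0.6319 -0.3115  0.3038]
 [ 0.6376 -0.2848  0.3302]
 [ 0.6471 -0.2579  0.3438]]
[ 0.5291 -0.284   0.4308] 18.2
```

View pics/w7.png

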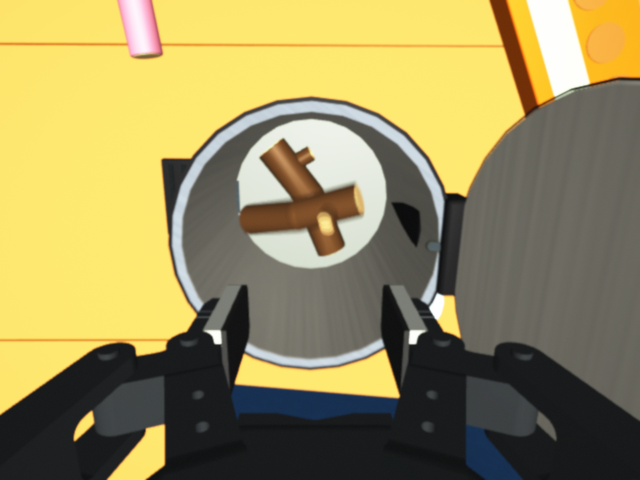

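Both pieces lie in the bin, crossed at (305,205). Now I'll go over the lid and pull it forward from behind.

```bash
python3 -m pendant '[[0,0,0,-0.03,0],[0,0,0,-0.04,0],[0,0,0,-0.04,0],[0,0,0,-0.02,0],[0,0,0.03,0,0],[0,0,0.036,0,0],[0,0,0.036,0,0],[0,0,0.036,0,0],[0,0,0.036,0,0],[0,0,0.005,0,0],[0,0,0,0,0]]' 30 && python3 -m pendant '[[0,0,0,0.03,0],[0,0,0,0.03,0],[0,0,0,0.008,0],[0,0,-0.015,0,0],[0,0,-0.01,0,0],[0,0,-0.006,0,0],[0,0,-0.006,0,0],[0,0,-0.006,0,0],[0,0,-0.006,0,0]]'
```

```text
t: 19.12
eef_pos: [0.7095, -0.2822, 0.553]
tool_rot: [-0.002, 0.705, 0.709, -0.0]
contact_force: [-0.7, 0.4, -0.0]
gripper_width: -0.001
grasp_force: 0.0
t: 19.87
eef_pos: [0.6577, -0.2835, 0.4895]
tool_rot: [0.0, 0.706, 0.708, 0.0]
contact_force: [-0.1, 0.4, -0.2]
gripper_width: -0.001
grasp_force: 0.2
```

```bash
python3 -m pendant '[[0,0,-0.005,0,0],[0,0,-0.005,0,0],[0,0,-0.005,0,0],[0,0,-0.005,0,0],[0,0,-0.005,0,0],[0,0,-0.005,0,0]]'; python3 -m pendant '[[0,0,-0.005,0,0],[0,0,-0.005,0,0],[0,0,-0.005,0,0],[0,0,-0.005,0,0],[0,0,-0.005,0,0],[0,0,-0.005,0,0]]';  python3 - <<'E'
from h import *
np.set_printoptions(precision=4,suppress=True)
M=cam("scene"); im,D=bot.read_camera("scene"); cv2.imwrite("pics/s8.png",im)
P=cloud(M,D,D>0)
s=(abs(P[:,1]+.285)<.08)&(P[:,2]>.215)&(P[:,2]<.36)&(P[:,0]>.4)&(P[:,0]<.7)
Q=P[s]; print(len(Q)); print(np.percentile(Q,[5,50,95],axis=0) if len(Q) else 0)
E
```

```text
t: 20.37
eef_pos: [0.6278, -0.2836, 0.4887]
tool_rot: [-0.0, 0.706, 0.708, -0.0]
contact_force: [0.3, -0.0, 0.2]
gripper_width: 0.004
grasp_force: 0.1
t: 20.87
eef_pos: [0.5977, -0.2837, 0.4888]
tool_rot: [0.0, 0.706, 0.708, 0.0]
contact_force: [-1.1, 0.0, -0.8]
gripper_width: 0.002
grasp_force: 0.0
8372
[[ 0.5794 -0.3533  0.2238]
 [ 0.6012 -0.2946  0.2801]
 [ 0.615  -0.2218  0.3341]]
```

```bash
python3 -m pendant '[[0,0,-0.006,0,0],[0,0,-0.006,0,0],[0,0,-0.006,0,0],[0,0,-0.006,0,0],[0,0,0,-0.02,0],[0,0,0,-0.03,0],[0,0,0,-0.02,0],[0,0,0,0,0],[0,0,0,0,0],[0,0,0,0,0],[0,0,0,0,0],[0,0,0,0,0]]'; python3 -m pendant '[[0,0,0,0,0],[0,0,0,0,0],[0,0,0,0,0],[0,0,0,0,0],[0,0,0,0,0],[0,0,0,0,0],[0,0,0,0,0],[0,0,0,0,0],[0,0,0,0,0],[0,0,0,0,0],[0,0,0,0,0],[0,0,0,0,0]]';python3 -m pendant '[[0,0,0,0,0],[0,0,0,0,0],[0,0,0,0,0],[0,0,0,0,0],[0,0,0,0,0],[0,0,0,0,0],[0,0,0,0,0],[0,0,0,0,0],[0,0,0,0,0],[0,0,0,0,0],[0,0,0,0,0],[0,0,0,0,0]]';python3 -m pendant '[[0,0,0,0,0],[0,0,0,0,0],[0,0,0,0,0],[0,0,0,0,0],[0,0,0,0,0],[0,0,0,0,0],[0,0,0,0,0],[0,0,0,0,0],[0,0,0,0,0],[0,0,0,0,0],[0,0,0,0,0],[0,0,0,0,0]]';  python3 - <<'E'
from h import *
np.set_printoptions(precision=4,suppress=True)
M=cam("scene"); im,D=bot.read_camera("scene"); cv2.imwrite("pics/s9.png",im)
P=cloud(M,D,D>0)
s=(abs(P[:,1]+.285)<.08)&(P[:,2]>.17)&(P[:,2]<.36)&(P[:,0]>.4)&(P[:,0]<.7)
Q=P[s]; print(len(Q)); print(np.percentile(Q,[2,50,98],axis=0) if len(Q) else 0)
E
```

```text
t: 21.92
eef_pos: [0.574, -0.2838, 0.5574]
tool_rot: [-0.001, 0.706, 0.708, -0.0]
contact_force: [-0.8, -0.8, 0.2]
gripper_width: -0.003
grasp_force: 0.0
t: 22.92
eef_pos: [0.5742, -0.2838, 0.5588]
tool_rot: [0.0, 0.706, 0.708, 0.0]
contact_force: [0.1, -0.4, 0.3]
gripper_width: 0.001
grasp_force: 0.0
t: 23.92
eef_pos: [0.5742, -0.2838, 0.5588]
tool_rot: [0.0, 0.706, 0.708, -0.0]
contact_force: [0.1, 0.0, 0.2]
gripper_width: 0.004
grasp_force: 0.0
t: 24.92
eef_pos: [0.5742, -0.2838, 0.5588]
tool_rot: [0.0, 0.706, 0.708, 0.0]
contact_force: [-0.5, 0.8, -0.3]
gripper_width: 0.003
grasp_force: 0.0
6331
[[ 0.4645 -0.3591  0.1741]
 [ 0.5572 -0.2921  0.2015]
 [ 0.618  -0.2154  0.2078]]
```

View pics/s9.png

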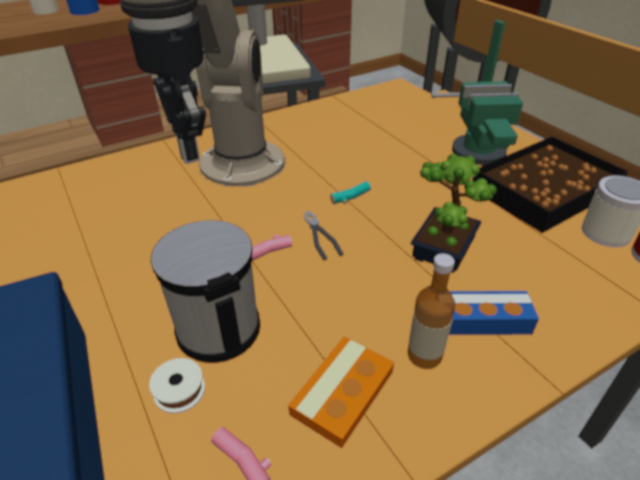

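The bin is shut at (205,285) with its lid top at 0.207 m. Everything else stands where it was, and the arm is clear.

```bash
python3 -c "
from station import bot
print(bot.hand_in())"
```

```text
the job is handed in; nothing more can be done
None
```

Both offcuts are in the bin, the lid is shut again, and the job is handed in; the robot finished at about 25 s, and in the last picture the bin and everything else stood where they were.

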